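Shut the medicines, open the dressings

ROBOT

A 6-joint arm with a two-finger parallel gripper is mounted at the origin on the work surface. World frame = base frame: x ahead of the robot, y to its left, z up, the work surface at z = 0. Lengths are in mm, angles in rad, forces in N, time in s.
With the tool pointing down it reaches from about 200 to 875 mm from the base axis. Payload 3.4 kg.
Tool frame: the origin (TCP) lies at the very end of the fingers, on their centre line; the grasp point (between the pads) lies 19 mm behind it; z points along the fingers, y is the line along which they close (so a half turn about z gives the same grasp; the last joint's range is limited). The gripper opens to 94 mm and grips with 3 to 60 N. Pads are 16 mm wide; open, the fingers measure 119 mm over their backs; the gripper's body (75 mm by 177 mm) begins 78 mm behind the grasp point.
Start: joints at [-1.341, 0.276, 1.505, -0, 1.361, -0.121], TCP at [197.599, -540.018, 205.493] pointing down, gripper open.
Joint ranges: [-2.89, 2.89], [-0.75, 2.08], [0.22, 2.7], [-1.18, 4.32], [0.11, 2.71], [-2.7, 2.7]. Speed limits (rad/s): [2.57, 2.57, 3.14, 3.14, 3.14, 3.14].

INTERFACE

Orientations are given as a unit quaternion [w, x, y, z].
In Python, from station import state, get_image, job_done gives the robot as it stands.
- The arm moves only by the tool play_rows, never from a script. Its argument "series" is a list of rows, each a list of 7 numbers: the shift along the world's x, y, z in cm, then the turn, a rotation vector about the world's x, y, z in degrees, then the opening, from 0 (shut) to 1 (fully open). In form: [[tx, ty, tz, ax, ay, az, gripper], ...]. A call has 1 to 20 rows; each row is the pose to reach, as a shift and turn from the pose commanded when the call began; what a row does not reach only later rows make up. A row lasts 1/8 s, in which the tool goes at most 62.5 mm and 10.7 degrees, less where a joint would pass 70% of its speed; a pose out of reach is approached as far as the arm can. A call with a gripper value outside its range is refused whole. The fingers move at their own pace and stop on an object; "newtons" is the grip in N (left out, the last holds). Time passes only in rows, so rows that repeat a pose let the fingers close. It gives the time, the measured TCP pose, the force, the opening and the grip force at its end, in the units of the state.
- state(): the state, without advancing time (a new reading comes with each control period).
- get_image(name): name is "side" or "top"; returns a dict with "img" (400x640x3 uint8, red, green, blue), "K" (3x3 intrinsics, pixels), "eye" and "attitude" of the camera in the world. Camera axes: x right, y up, looking along -z (the intrinsics and any distortion apply to the point x, -y, -z); pixel columns grow to the right and rows downward; lengths in mm; the calibration is good to about 2 mm. A picture is of the moment at which its call begins. There is no depth.
- job_done(): hands the job in; it is judged then, once.
The state is a dict: "time_s": time; "q": joint angles; "qd": joint speeds; "tau": joint torques, N m; "tcp_pos": TCP position; "tool_rot": TCP orientation; "wrist_force": force on the tool from outside, world axes, zero at the start; "wrist_torque": the same for the moment, N m; "opening": finger opening in mm; "grip_force": force on a finger pad.
Only numpy, scipy, OpenCV 4.12 (cv2) and the standard library are available. Lean on these libraries where they do the work, as an engineer would, in place of code of your own. Each camera call takes 0.05 s, during which the arm holds its last target. There are 200 camera calls.

TASK

The medicines are done with and the dressings are needed next. First push the open door of the wide cabinet shut, past its roller catch until it snaps fully home; then pull the narrow cabinet's door open past its catch by its handle, to about 45 degrees or a little more, and leave it standing open.

Things in the scene. Friction and masses are not known exactly. Their poses are not given: they have to be found in the camera images.
- wide_door (a joint): Door of the WIDE one of two white steel and glass cabinets (270 mm high, 160 deep) fixed on the table, facing the robot. Upright panel 250 mm wide, 15 thick, hinged at its left edge as the robot sees it. Rad: 0 shut, up to 1.9 towards the robot. Starts open, stays where left. Its roller catch resists from 0.11 rad (about 8 N at the handle); below 0.05 it draws the door shut.
- wide_door_handle (a point): Middle of the wide door's upright round steel bar handle, 12 mm thick, 100 long, 205 above the table (door's top edge at 269). It is 35 mm in front of the door's front face and 30 from its free edge. Axes turn with the door: x square into the front face, y along the door to the hinge, z up. The hinge line lies at x +35, y +220 mm from here.
- narrow_door (a joint): Door of the NARROW cabinet beside it (left or right of it), 160 mm wide, else built alike: same height, thickness, left hinge and roller catch. Rad: 0 shut, up to 1.9 towards the robot. Starts shut; about 8 N at the handle frees it, the catch lets go by 0.2 rad, then it swings with slight friction and stays where left.
- narrow_door_handle (a point): Middle of the narrow door's upright round steel bar handle, 12 mm thick, 100 long, 205 above the table (door's top edge at 269). It is 35 mm in front of the door's front face and 30 from its free edge. Axes turn with the door: x square into the front face, y along the door to the hinge, z up. The hinge line lies at x +35, y +130 mm from here.

How it is judged (in metres and radians):
On the way, in this order (a step that is already met when the one before it is completed fails the run):
1. the wide cabinet's door is snapped fully shut (value of joint wide_door below 0.03 rad), for 0.2 s.
2. the narrow cabinet's door is pulled open (value of joint narrow_door above 0.6 rad), for 0.2 s.
At the end, for the whole second after the job is handed in: the wide cabinet's door is fully shut (within 0.03 rad), held by its catch, and the narrow cabinet's door stands still, open by more than 0.6 rad (34 degrees) (value of joint wide_door below 0.03 rad and value of joint narrow_door above 0.6 rad and velocity of joint narrow_door between -0.05 and 0.05 rad/s); the robot touches nothing.
It also fails if it takes over 56 s, if anything falls off the work surface, if the arm or the gripper's body presses on something with over 40 N, if the wrist force passes 120 N, or if a joint passes its speed limit or range.

## Working session

There is one attempt and no reset: what is moved stays moved. The work goes in short steps, Python scripts to look and compute and a tool call to move; the robot and the scene stay as the last step left them, time stands still between calls to the robot, and variables do not carry over. Pictures are saved under pics/ and viewed, at most 10 in all, crops included, and the job is handed in when it is done.

Besides the shell and the picture viewer there is one more tool, called after "Request:" in YAML: its name, and indented under it one key for each argument. play_rows: Moves the arm, as the interface text tells. Its arguments: {"type":"object","properties":{"series":{"type":"array"},"newtons":{"type":"number"}},"required":["series"]}

```bash
mkdir -p pics; python3 - <<'E'
from station import *
import cv2
s=state();print(s)
for n in("side","top"):
    d=get_image(n);cv2.imwrite(f"pics/{n}0.png",d["img"][...,::-1]);print(n,d["K"],d["eye"],d["attitude"],[k for k in d])
E
```

```text
{'time_s': 0.0, 'q': array([-1.34101190e+00,  2.76576924e-01,  1.50610490e+00, -4.63142599e-06,
        1.36069844e+00, -1.21008868e-01]), 'qd': array([-0.00020044, -0.00098235, -0.00042018, -0.00142765, -0.00205109,
        0.00051082]), 'tau': array([-4.47888115e-04, -4.04591238e+01, -2.37234181e+01,  7.00863032e-02,
        3.43234709e-02, -1.35190467e-04]), 'tcp_pos': array([ 197.45430146, -539.43613934,  204.6263039 ]), 'tool_rot': array([-8.92363573e-04,  9.84656924e-01,  1.74499120e-01, -5.08492958e-05]), 'wrist_force': array([ 0.67561246, -0.74066491, -1.07588991]), 'wrist_torque': array([ 0.03461438,  0.00514399, -0.00927197]), 'grip_force': 0.0, 'opening': 93.8229637721153}
side [[421.16860125   0.         316.95594862]
 [  0.         421.16860125 207.94497118]
 [  0.           0.           1.        ]] [ 289.62888139 -530.68810071  800.61786409] [ 0.90585174  0.34271933 -0.0863224  -0.2335049 ] ['img', 'K', 'eye', 'attitude']
top [[426.9235697    0.         322.81145739]
 [  0.         426.9235697  195.88826476]
 [  0.           0.           1.        ]] [ 409.47091507   12.82815963 1097.92204997] [-0.69590473 -0.06339612  0.06999921  0.71189722] ['img', 'K', 'eye', 'attitude']
```

View pics/side0.png

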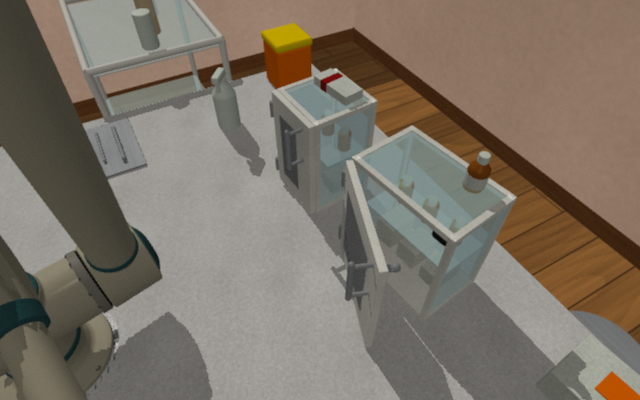

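View pics/top0.png

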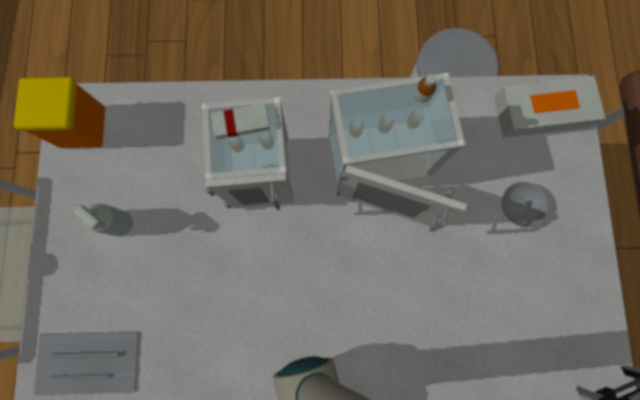

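The side view shows the wide cabinet (door ajar, handle about (355,268)) with the narrow cabinet behind it (handle about (290,150)). The top view has the wide cabinet at cols 330-460, its door running from (345,172) to (463,207). The narrow one is at cols 203-287, with its handle near (275,195). I'll zoom in next.

```bash
python3 - <<'E'
import cv2
a=cv2.imread("pics/top0.png")[90:240,190:480]
cv2.imwrite("pics/c1.png",cv2.resize(a[:, :],None,fx=2.75,fy=2.75,interpolation=cv2.INTER_CUBIC))
b=cv2.imread("pics/side0.png")[60:360,240:540]
cv2.imwrite("pics/c2.png",cv2.resize(b,None,fx=2,fy=2,interpolation=cv2.INTER_CUBIC))
E
cat > h.py <<'E'
import numpy as np
from scipy.spatial.transform import Rotation as R
C={"side":(421.1686,316.956,207.945,[289.629,-530.688,800.618],[0.90585174,0.34271933,-0.0863224,-0.2335049]),
"top":(426.9236,322.811,195.888,[409.471,12.828,1097.922],[-0.69590473,-0.06339612,0.06999921,0.71189722])}
def ray(n,u,v):
    f,cx,cy,e,q=C[n];r=R.from_quat([q[1],q[2],q[3],q[0]])
    return np.array(e),r.apply([(u-cx)/f,-(v-cy)/f,-1])
def onz(n,u,v,z):
    e,d=ray(n,u,v);return e+d*(z-e[2])/d[2]
def proj(n,p):
    f,cx,cy,e,q=C[n];c=R.from_quat([q[1],q[2],q[3],q[0]]).inv().apply(np.array(p)-e)
    return cx-f*c[0]/c[2],cy+f*c[1]/c[2]
E
```

```text
(no output)
```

View pics/c1.png

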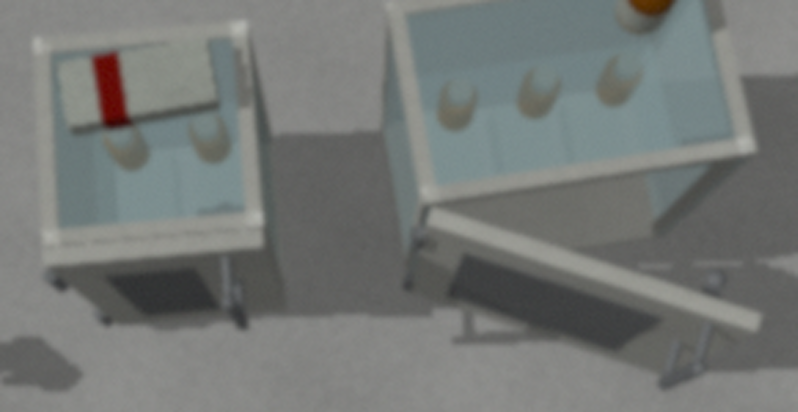

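View pics/c2.png

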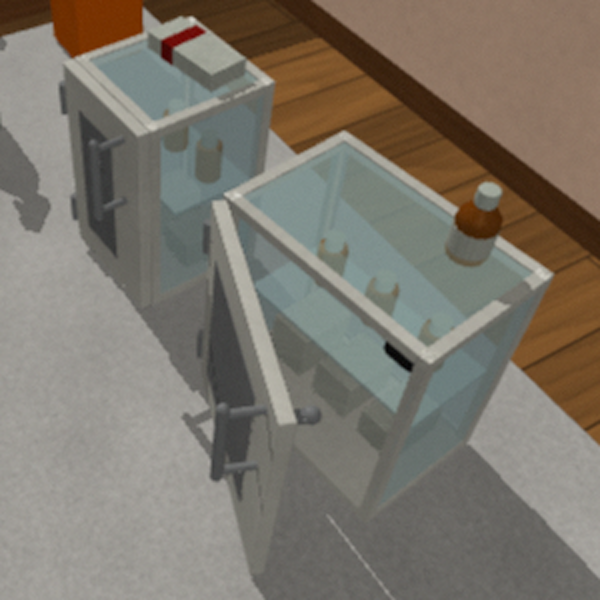

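The crops show the door tops clearly. In c1 the wide door's top runs from (430,218) to (758,324) and the narrow door's top front edge from (45,262) to (263,246). I'll triangulate those points.

```bash
python3 - <<'E'
from h import *
T=lambda x,y,z=269:onz("top",190+(x+.5)/2.75-.5,90+(y+.5)/2.75-.5,z).round(1)
S=lambda x,y,z=269:onz("side",240+x/2,60+y/2,z).round(1)
print("W door hingeback/front, freeback/front",T(432,208),T(426,232),T(762,317),T(756,331))
print("W cab frontL,frontR",T(422,200,270),T(752,152,270),"back",T(390,5,270))
print("N door front L,R",T(45,262),T(263,246),"cabfront",T(45,240),T(262,225),"back",T(37,40),T(245,25))
print("N handle top, bottom",T(225,258,255),T(240,322,155))
print("W handle mid-top",T(710,325,255),T(672,382,155))
print("side: W door free front/back",S(275,427),S(296,420),"hinge",S(214,203),S(232,198))
print("side W cab frontL, R",S(232,193,270),S(428,360,270))
print("side: N door frontL,R",S(66,64),S(140,134))
print("side: N handle top, bottom",S(96,145,255),S(108,212,155),"W",S(221,410,255),S(217,475,155))
E
```

```text
W door hingeback/front, freeback/front [629.2 -46.3 269. ] [611.3 -41.3 269. ] [ 543.4 -280.5  269. ] [ 533.4 -275.3  269. ]
W cab frontL,frontR [635.1 -39.2 270. ] [ 666.4 -283.4  270. ] back [787.4 -20.  270. ]
N door front L,R [595.  234.1 269. ] [603.5  77.  269. ] cabfront [611.3 234.6 269. ] [619.1  77.6 269. ] back [765.2 244.8 269. ] [774.   89.3 269. ]
N handle top, bottom [598.3 106.  255. ] [567.1 105.  155. ]
W handle mid-top [ 540.6 -246.9  255. ] [ 510.3 -243.4  155. ]
side: W door free front/back [ 529.9 -275.9  269. ] [ 547.  -278.4  269. ] hinge [618.4 -45.4 269. ] [636.8 -47.6 269. ]
side W cab frontL, R [639.9 -42.6 270. ] [ 669.4 -283.3  270. ]
side: N door frontL,R [594.1 229.2 269. ] [607.   79.1 269. ]
side: N handle top, bottom [567.3 101.1 255. ] [577.4 103.7 155. ] W [ 508.5 -236.3  255. ] [ 510.4 -237.3  155. ]
```

Estimates from both views:

| Item | Value |
|---|---|
| Wide door hinge | about (618,-42) |
| Wide door when shut | runs along (.127,-.992) |
| Wide door now | about 0.47 rad open |
| Narrow door handle | about (568,104) |
| Narrow door hinge | about (595,234) |

I'll push the wide door with closed fingers, 170 mm from the hinge and inboard of the handle. The start pose is (515,-190,205).

Request:
play_rows:
  series:
    - [4,5,0,0,0,-3,0]
    - [8.5,9.5,0,0,0,-6,0]
    - [12.5,14,0,0,0,-9,0]
    - [17,18.5,0,0,0,-12,0]
    - [21,23,0,0,0,-13,0]
    - [25,27.5,0,0,0,-13,0]
    - [28.5,31.5,0,0,0,-13,0]
    - [31.5,35,0,0,0,-13,0]
    - [31.5,35,0,0,0,-13,0]
    - [31.5,35,0,0,0,-13,0]

```text
time_s: 1.35
tcp_pos: [512.0, -190.2, 205.1]
tool_rot: [0.0, 0.998, 0.062, -0.001]
wrist_force: [-0.2, -0.3, 0.1]
opening: 0.7
grip_force: 0.0
```

Request:
play_rows:
  series:
    - [1,0,0,0,0,0,0]
    - [2,-0.2,0,0,0,0,0]
    - [3,-0.4,0,0,0,0,0]
    - [4,-0.6,0,0,0,0,0]
    - [5,-0.8,0,0,0,0,0]
    - [6,-1,0,0,0,0,0]
    - [7,-1.2,0,0,0,0,0]
    - [8,-1.4,0,0,0,0,0]
    - [8.7,-1.6,0,0,0,0,0]
    - [9.4,-1.8,0,0,0,0,0]
    - [10,-1.9,0,0,0,0,0]
    - [10.5,-2,0,0,0,0,0]
    - [10.5,-2,0,0,0,0,0]

```text
time_s: 2.98
tcp_pos: [612.9, -209.0, 205.4]
tool_rot: [-0.001, 0.998, 0.062, -0.005]
wrist_force: [-10.9, 2.4, 4.5]
opening: 0.3
grip_force: 5.2
```

Request:
play_rows:
  series:
    - [0.4,0,0,0,0,0,0]
    - [0.8,0,0,0,0,0,0]
    - [1.2,0,0,0,0,0,0]
    - [1.5,0,0,0,0,0,0]
    - [1.5,0,0,0,0,0,0]

```text
time_s: 3.6
tcp_pos: [630.8, -209.7, 205.6]
tool_rot: [-0.0, 0.998, 0.062, -0.002]
wrist_force: [-5.9, 1.6, 3.3]
opening: 0.7
grip_force: 2.9
```

Request:
play_rows:
  series:
    - [0.3,0,0,0,0,0,0]
    - [0.6,0,0,0,0,0,0]
    - [0.6,0,0,0,0,0,0]
    - [0.6,0,0,0,0,0,0]

```text
time_s: 4.1
tcp_pos: [630.2, -209.7, 205.6]
tool_rot: [-0.001, 0.998, 0.062, -0.009]
wrist_force: [-19.6, 0.9, 8.4]
opening: 0.5
grip_force: 9.7
```

```bash
python3 - <<'E'
from station import *
import cv2
d=get_image("side");cv2.imwrite("pics/s1.png",cv2.resize(d["img"][60:360,240:540,::-1],None,fx=2,fy=2,interpolation=cv2.INTER_CUBIC))
s=state();print(s["tcp_pos"],s["wrist_force"],s["q"])
E
```

```text
[ 630.21974276 -209.71321449  205.68915383] [-19.76488059   1.20642141   7.92354991] [-0.4223089   0.42144856  1.28167529 -0.00614457  1.45446377  1.02533148]
```

View pics/s1.png

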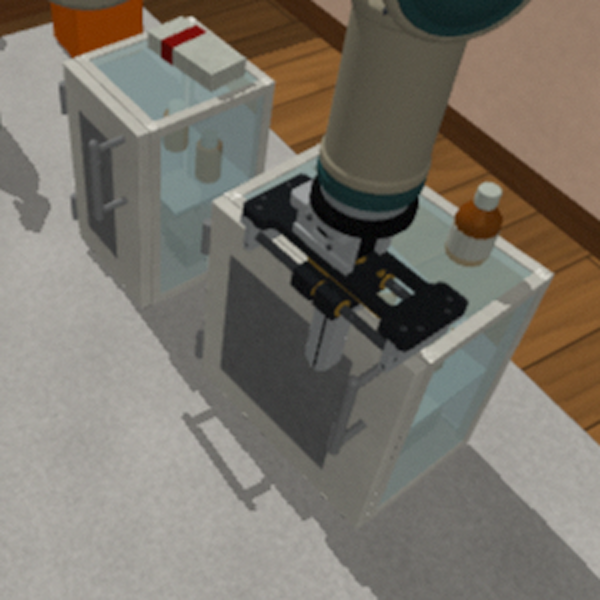

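The wide door is flush with its frame; handle at about (345,415) in the crop. It sits on its stop (20 N, no more travel), so it has snapped shut. I'll back off, open the gripper and move in front of the narrow door's handle.

Request:
play_rows:
  series:
    - [-2,0,0,0,0,0,0]
    - [-5,0,0,0,0,0,0]
    - [-9,0,0,0,0,0,0]
    - [-13,1,0,0,0,1,0]
    - [-16,4,0,0,0,2,0.3]
    - [-16,9,0,0,0,3,0.6]
    - [-16,14,0,0,0,4,1]
    - [-16,19,0,0,0,5,1]
    - [-16,24,0,0,0,5,1]
    - [-16,28,0,0,0,5,1]
    - [-16,31.4,0,0,0,5,1]
    - [-16,31.4,0,0,0,5,1]
    - [-16,31.4,0,0,0,5,1]

```text
time_s: 5.78
tcp_pos: [479.1, 103.5, 205.6]
tool_rot: [0.0, 0.994, 0.106, 0.0]
wrist_force: [-0.3, 0.1, -0.6]
opening: 87.6
grip_force: 0.0
```

```bash
python3 - <<'E'
from station import *
import cv2
d=get_image("side");cv2.imwrite("pics/s2.png",cv2.resize(d["img"][40:340,200:500,::-1],None,fx=2,fy=2,interpolation=cv2.INTER_CUBIC))
s=state();print(s["tcp_pos"],s["wrist_force"],s["q"],s["opening"])
E
```

```text
[479.0541186  103.11918367 205.55386776] [-0.10120202  0.40263747  0.3193023 ] [ 7.05534997e-02  1.47117755e-01  1.67649140e+00 -8.15814648e-04
  1.31742294e+00  1.43097358e+00] 90.79227492655927
```

View pics/s2.png

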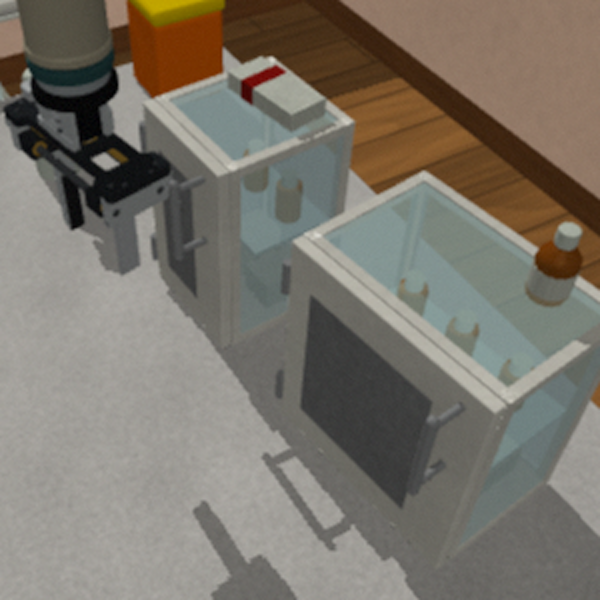

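The wide door is still shut. The gripper stands in front of the narrow door, whose bar is at about (180,220) in the crop. I'll move in around the bar and close.

Request:
play_rows:
  newtons: 25
  series:
    - [2,0,0,0,0,0,1]
    - [4,0,0,0,0,0,1]
    - [6,0,0,0,0,0,1]
    - [7.5,0,0,0,0,0,1]
    - [8.9,0,0,0,0,0,1]
    - [8.9,0,0,0,0,0,1]
    - [8.9,0,0,0,0,0,0.6]
    - [8.9,0,0,0,0,0,0.3]
    - [8.9,0,0,0,0,0,0]
    - [8.9,0,0,0,0,0,0]
    - [8.9,0,0,0,0,0,0]
    - [8.9,0,0,0,0,0,0]
    - [8.9,0,0,0,0,0,0]

```text
time_s: 7.45
tcp_pos: [567.6, 104.0, 205.5]
tool_rot: [0.0, 0.994, 0.105, -0.0]
wrist_force: [-0.5, -0.6, -0.0]
opening: 27.7
grip_force: 0.0
```

```bash
python3 - <<'E'
import numpy as np
from station import state
s=state();print(s["tcp_pos"],s["wrist_force"],s["opening"],s["grip_force"])
p0=s["tcp_pos"][:2]
yaw=np.radians(3.5); nin=np.array([np.cos(yaw),np.sin(yaw)]); h=p0+35*nin+130*np.array([-nin[1],nin[0]])
print(h)
for a in range(5,61,5):
    t=-np.radians(a);R=np.array([[np.cos(t),-np.sin(t)],[np.sin(t),np.cos(t)]])
    print(a,((h+R@(p0-h)-p0)/10).round(1))
E
```

```text
[567.59214758 103.99500112 205.49923443] [-0.5039402  -0.60893294 -0.02783915] 27.66871401112676 0.0
[594.59055539 235.8892238 ]
5 [-1.1  0.3]
10 [-2.2  0.7]
15 [-3.3  1.1]
20 [-4.3  1.7]
25 [-5.3  2.4]
30 [-6.2  3.1]
35 [-7.1  3.9]
40 [-7.8  4.8]
45 [-8.5  5.8]
50 [-9.1  6.8]
55 [-9.7  7.8]
60 [-10.1   8.9]
```

Request:
play_rows:
  series:
    - [0,0,0,0,0,0,0]
    - [0,0,0,0,0,0,0]
    - [0,0,0,0,0,0,0]
    - [0,0,0,0,0,0,0]
    - [0,0,0,0,0,0,0]
    - [0,0,0,0,0,0,0]

```text
time_s: 8.2
tcp_pos: [567.6, 103.6, 205.5]
tool_rot: [0.0, 0.994, 0.105, -0.0]
wrist_force: [-0.0, -2.5, 0.2]
opening: 10.7
grip_force: 25.0
```

Gripped with a 10.7 mm opening. I'll pull along the arc.

Request:
play_rows:
  series:
    - [-0.6,0.1,0,0,0,-2,0]
    - [-1.1,0.3,0,0,0,-5,0]
    - [-1.7,0.5,0,0,0,-7,0]
    - [-2.2,0.7,0,0,0,-9,0]
    - [-2.8,0.9,0,0,0,-11,0]
    - [-3.3,1.1,0,0,0,-13,0]
    - [-3.8,1.4,0,0,0,-15,0]
    - [-4.3,1.7,0,0,0,-18,0]
    - [-4.8,2,0,0,0,-20,0]
    - [-5.3,2.4,0,0,0,-22,0]
    - [-5.3,2.4,0,0,0,-22,0]

```text
time_s: 9.57
tcp_pos: [512.2, 126.1, 205.8]
tool_rot: [0.002, 0.996, -0.087, -0.002]
wrist_force: [-4.8, -7.7, 3.8]
opening: 10.5
grip_force: 25.1
```

Request:
play_rows:
  series:
    - [-0.5,0.3,0,0,0,-2,0]
    - [-0.9,0.7,0,0,0,-4,0]
    - [-1.4,1.1,0,0,0,-7,0]
    - [-1.8,1.5,0,0,0,-9,0]
    - [-2.2,1.9,0,0,0,-11,0]
    - [-2.5,2.4,0,0,0,-14,0]
    - [-2.9,2.9,0,0,0,-16,0]
    - [-3.2,3.4,0,0,0,-18,0]
    - [-3.5,3.9,0,0,0,-21,0]
    - [-3.8,4.4,0,0,0,-23,0]
    - [-4.1,4.9,0,0,0,-25,0]
    - [-4.1,4.9,0,0,0,-25,0]
    - [-4.1,4.9,0,0,0,-25,0]

```text
time_s: 11.2
tcp_pos: [470.1, 176.0, 205.8]
tool_rot: [0.002, 0.954, -0.3, -0.002]
wrist_force: [-7.1, -5.0, 5.8]
opening: 10.3
grip_force: 25.4
```

Request:
play_rows:
  series:
    - [0,0,0,0,0,0,0.2]
    - [0,0,0,0,0,0,0.5]
    - [0,0,0,0,0,0,0.6]
    - [0,0,0,0,0,0,0.6]
    - [0,0,0,0,0,0,0.6]
    - [0,0,0,0,0,0,0.6]
    - [-0.8,0.6,0,0,0,0,0.6]
    - [-2,1.4,0,0,0,0,0.6]
    - [-4,2.8,0,0,0,0,0.6]
    - [-6.5,4.5,0,0,0,0,0.6]
    - [-9.5,6,0,0,0,0,0.6]
    - [-12,6,0,0,0,0,0.6]
    - [-12,6,0,0,0,0,0.6]
    - [-12,6,0,0,0,0,0.6]

```text
time_s: 12.95
tcp_pos: [354.4, 236.8, 205.8]
tool_rot: [-0.0, 0.954, -0.3, 0.001]
wrist_force: [0.7, -0.2, 0.4]
opening: 56.9
grip_force: 0.0
```

```bash
python3 - <<'E'
from station import *
import cv2
for n in("side","top"):
    d=get_image(n);cv2.imwrite(f"pics/{n}3.png",d["img"][...,::-1])
s=state();print(s["tcp_pos"],s["wrist_force"],s["qd"],s["opening"])
E
```

```text
[354.69096949 236.80572975 205.60764921] [-0.94329585 -0.7772564  -0.77993173] [-0.00439086  0.00723851  0.0008317   0.00191095  0.00128266  0.00013401] 56.52571380221545
```

View pics/side3.png

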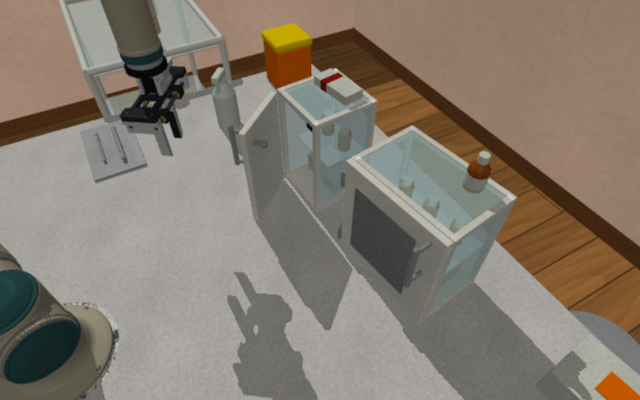

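View pics/top3.png

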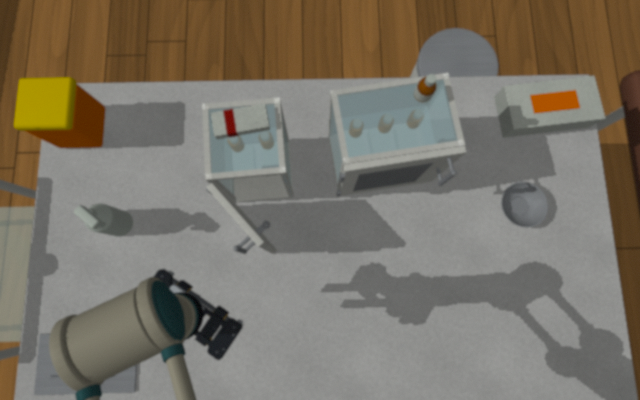

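The narrow door now stands open at about 50° (top view, from (210,183) to (262,245)). The wide door is shut and flush, with its handle at about (447,170), and the gripper is clear of everything.

```bash
python3 -c "
from station import *
print(job_done())"
```

```text
the job is handed in; nothing more can be done
None
```

The wide door is snapped shut, the narrow door is left open at about 50°, and the job was handed in with the robot clear of both; the hand-in returned no verdict.

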